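# Crank the electrode clamp snug and put the crank away

### The arm

A 7-joint arm with a two-finger parallel gripper is mounted at the origin on the work surface. World frame = base frame: x ahead of the robot, y to its left, z up, the work surface at z = 0. Lengths are in m, angles in rad, forces in N, time in s.
With the tool pointing down it reaches from about 0.425 to 0.875 m from the base axis. Payload 4.7 kg.
Tool frame: the origin (TCP) lies midway between the tips of the shut fingers; the grasp point (between the pads) lies 19 mm behind it (ctrl.grip_point_offset is the distance from the TCP to the grasp point, in m); z points along the fingers, y is the line along which they close (so a half turn about z gives the same grasp; the last joint's range is limited). The gripper opens to 87 mm and grips with 3 to 60 N. Pads are 19 mm wide; open, the fingers measure 117 mm over their backs; the gripper's body (75 mm by 190 mm) begins 51 mm behind the grasp point.
Start: joints at [-1.214, 0.321, -0.07, 1.45, 0.023, 1.371, -0.057], TCP at [0.219, 0.612, 0.223] pointing down, gripper open.
Joint ranges: [-2.86, 2.86], [-0.3, 2.09], [-1.38, 1.24], [0.06, 2.45], [-1.56, 4.7], [0.09, 2.05], [-2.69, 2.69]. Speed limits (rad/s): [2.57, 2.57, 3.14, 3.14, 3.14, 3.14, 3.14].

### API

Orientations are given as a rotation vector (axis times angle).
In Python, from bench import ctrl gives the robot as it stands.
- The arm moves only by the tool move_arm, never from a script. Its argument "increments" is text: rows parted by semicolons, each of 7 numbers parted by spaces: the shift along the world's x, y, z in mm, then the turn, a rotation vector about the world's x, y, z in degrees, then the closure in counts, from 0 (fully open) to 255 (shut). A call has exactly 8 rows; each row shifts and turns the commanded pose from where the row before left it; what a row does not reach is not made up. A row lasts 1/12 s, in which the tool goes at most 41.7 mm and 7.16 degrees, less where a joint would pass 70% of its speed; a pose out of reach is approached as far as the arm can. A call with a gripper value outside its range is refused whole. The fingers move at their own pace and stop on an object; "grip_force" is the grip in N (left out, the last holds). Time passes only in rows, so rows that do not move let the fingers close, or fill a call up. It gives the time, the measured TCP pose, the force, the opening and the grip force at its end, in the units of the state.
- ctrl.get_state(): the state, without advancing time (a new reading comes with each control period).
- ctrl.get_image(name): name is "side" or "top"; returns a dict with "frame" (420x560x3 uint8, red, green, blue), "depth" (420x560 float32, m along the optical axis (not along the pixel's ray), 0 where there is no reading), "fx", "fy", "cx", "cy" (pixels), "k1" (the pictures are not rectified: a ray, as slopes to the right and down, at radius r is drawn at 1 + k1 r^2 times it, then the intrinsics apply), "position" and "orientation" of the camera in the world. Camera axes: x right, y down, z forward; pixel columns grow to the right and rows downward; lengths in m; the calibration is good to about 2 mm. A picture is of the moment at which its call begins.
- ctrl.close_job(): hands the job in; it is judged then, once.
Trained networks look in a picture, given as the dict that the camera call returned (one of the last four; its "shot" number tells which), for a name from the list of things; names that differ only in an ending like _2 or _b are one class to them, and where a whole thing is asked for, a point or a joint stands for the part that bears it (a point fixed in the world has none). Each returns a list of dicts, best first, with "score" (0 to 1); they miss things now and then, are a little off and sometimes report something else, mostly with a low value. They report only what shows in the picture. A call takes as long as a camera call. They do not tell look-alikes from the thing itself.
- ctrl.find_in(target, picture): "centre" ([x, y, z] in m, in world coordinates, good to about 4 mm: the middle of the surface that is visible of it).
- ctrl.silhouettes(target, picture): "region" (420x560 bool, what is visible of it).
The state is a dict: "time": time; "joint_positions": joint angles; "qd": joint speeds; "joint_torque": joint torques, N m; "position": TCP position; "tool_rot": TCP orientation; "ft_force": force on the tool from outside, world axes, zero at the start; "torque": the same for the moment, N m; "grip_width": opening from 0.0 (shut) to 1.0 (fully open); "grip_force": force on a finger pad.
Only numpy, scipy, OpenCV 4.12 (cv2) and the standard library are available. Lean on these libraries where they do the work, as an engineer would, in place of code of your own. Each camera call takes 0.05 s, during which the arm holds its last target. There are 200 camera calls.

### The job

Take the red-knobbed crank off its parking pin, fit it fully onto the square shaft of the bench clamp and turn it clockwise until the graphite electrode is snugly held against the back stop. Graphite is brittle: stop as soon as you feel it firmly gripped, and do not force it. Then lift the crank off without loosening the clamp, put it back fully down on its parking pin, and leave the other things on the bench alone.

Things in the scene. Friction and masses are not known exactly. Their poses are not given: they have to be found in the camera images.
- crank: Removable crank, 0.3 to 0.45 kg. Origin: centre of the hub's underside, at the mouth of its square socket; z up. Hub 36 x 36 x 30 mm high; socket 17.2 mm square, 24 mm deep, open downwards, sides along x and y, 1.5 mm chamfer at the mouth. A flat steel arm 22 mm wide lies on the hub, 30 to 40 mm above the origin, and runs along +x to x = 92 mm.
- crank_boss (a point): Centre of the top of the crank's aluminium boss for lifting: 24 x 24 mm, sides along the crank's x and y, over the socket, 38 mm tall (40 to 78 mm above the crank's origin).
- crank_knob (a point): Centre of the top of the crank's red upright knob: 22 mm diameter, fixed to the arm (does not spin), 80 mm from the socket's axis along the crank's +x, 40 to 85 mm above the crank's origin.
- shaft: Upright square steel shaft, 16 x 16 mm, sides along its x and y, turning with it. Origin: on its axis at its foot, on top of its round shoulder (36 mm diameter, 4 mm thick, turns with it), 60 mm above the table; z up. It is 22 mm tall. The crank fits in any of four ways and is fully on when it rests on the shoulder (crank origin = this origin). Play of the crank on it: about 0.09 rad and 0.6 mm either way.
- shaft_tip (a point): Centre of the shaft's top; its last 4 mm are reduced to 13.5 mm square. Turning clockwise seen from above drives the red jaw pad towards the back stop, 18 mm per radian. 0.4 to 2.1 rad of turning is needed, different each time; the shaft stops dead 2.2 to 2.5 rad from where it starts.
- gearbox (a point): Centre of the top of the clamp's fixed cream gearbox (70 x 80 mm), 56 mm above the table. Its friction: while the jaw runs free, turning takes 0.62 N m (5 to 8 N on the knob); this friction also keeps the shaft where it is left. Each newton of clamping adds 0.018 N m (0.17 to 0.22 N on the knob). The sprung pad yields 1 mm per 12 N, so 10 N of clamping takes 0.05 rad of the shaft, up to 0.09 rad at a yielding hand.
- electrode: Dark grey graphite electrode: base 35 mm (x) x 40 mm (y) x 28 mm high, on it a step 22 x 26 x 17 mm; 0.11 kg. Origin: centre of its underside. It stands loose on the clamp's bed (20 mm above the table) between the pad and the back stop, up to 6 mm short of the stop. Snug is 6 to 32 N against the stop: aim at 17 N, 3 to 4 N more on the knob than when running free; over 45 N cracks it.
- backstop: Fixed dark steel stop on the clamp's bed, 30 (x) x 80 (y) x 40 mm high. Origin: centre of its underside, 20 mm above the table; x is the clamping direction, away from the shaft.
- stop_face (a point): Middle of the back stop's -x face where the electrode's base is pressed on, 15 mm from the stop's origin, 34 mm above the table.
- park: Fixed blue parking plate 70 x 70 x 15 mm with a round pin of 12 mm diameter standing 20 mm above its top. Origin: centre of the plate's underside, on the table. The crank starts with the pin in its socket, its underside on the plate's top 15 mm above this origin, and must go back so, turned any way.
- multimeter: bystander: orange multimeter lying flat, 170 x 80 x 37 mm, origin under its centre
- spare_electrode: bystander: a second electrode like the first, standing on the table away from the clamp; origin under its centre
- screwdriver: bystander: screwdriver lying along its x axis
- brush: bystander: brush lying along its x axis
- cleaner: bystander: white bottle with red cap, 60 mm across, 160 mm high; origin under its centre
- cup: bystander: grey plastic cup, 70 mm across, 70 mm high; origin under its centre
- ceramic_holder: bystander: cream ceramic cylinder, 44 mm across, 45 mm high; origin under its centre
Things that resemble listed ones, but are neither listed nor needed, are in the scene too. What is shaped like the crank but blue or green is not meant.

How it is judged:
On the way, in this order (a step that is already met when the one before it is completed fails the run):
1. the crank is fully on the square shaft (horizontal distance between crank and shaft below 0.004 m and z of crank in the frame of shaft below 0.004 m and angle between crank's own z axis and vertical below 0.08 rad), for 0.2 s.
2. with the crank still on, the electrode is pressed against the back stop with more than 6 N (all of step 1 and contact force between electrode and backstop above 6 N), for 0.2 s.
At the end, for the whole second after the job is handed in: The electrode stands upright and square between pad and back stop, pressed on the stop with 6 to 32 N, and the crank is back on its pin: centred within 6 mm, its underside within 4 mm of the plate's top, upright and at rest (contact force between electrode and backstop between 6 and 32 N and angle between the x axis of electrode and the x axis of backstop, either way round below 0.06 rad and angle between electrode's own z axis and vertical below 0.06 rad and horizontal distance between crank and park below 0.006 m and z of crank in the frame of park below 0.019 m and angle between crank's own z axis and vertical below 0.08 rad and linear speed of crank below 0.02 m/s); the robot touches nothing.
It fails at once if the electrode is cracked (pressed on the back stop with more than 45 N) (contact force between electrode and backstop above 45 N).
It fails at once if the electrode is squeezed with more than 25 N by the robot's fingers (contact force between electrode and the fingers above 25 N).
It fails at once if another thing on the bench is moved by more than 30 mm (distance of any of multimeter, spare_electrode, screwdriver, brush, cleaner, cup, ceramic_holder from where it was at the start of the episode above 0.03 m).
It also fails if it takes over 72 s, if anything falls off the work surface, if the arm or the gripper's body presses on something with over 40 N, if the wrist force passes 120 N, or if a joint passes its speed limit or range.

## Working session

There is one attempt and no reset: what is moved stays moved. The work goes in short steps, Python scripts to look and compute and a tool call to move; the robot and the scene stay as the last step left them, time stands still between calls to the robot, and variables do not carry over. Pictures are saved under pics/ and viewed, at most 10 in all, crops included, and the job is handed in when it is done.

Besides the shell and the picture viewer there is one more tool, called after "Request:" by a JSON object that holds its "method" and its "body", one argument or row to a line. move_arm: Moves the arm, as the interface text tells. Its arguments: {"type":"object","properties":{"increments":{"type":"string"},"grip_force":{"type":"number"}},"required":["increments"]}

```bash
mkdir -p pics; ls; cat > h.py <<'E'
import numpy as np,cv2
from scipy.spatial.transform import Rotation as R
from bench import ctrl
def Rm(o):
    o=np.array(o,float)
    return o if o.shape==(3,3) else (R.from_rotvec(o).as_matrix() if o.size==3 else R.from_quat(o).as_matrix())
def cloud(p):
    d=p["depth"];v,u=np.mgrid[:d.shape[0],:d.shape[1]]
    x=(u-p["cx"])/p["fx"];y=(v-p["cy"])/p["fy"];a,b=x.copy(),y.copy()
    for _ in range(8):
        s=1+p["k1"]*(a*a+b*b);a,b=x/s,y/s
    c=np.dstack([a*d,b*d,d])@Rm(p["orientation"]).T+np.array(p["position"])
    c[d<=0]=np.nan
    return c
def save(p,n): cv2.imwrite("pics/"+n,p["frame"][:,:,::-1])
E
python3 - <<'E'
from h import *
ps={n:ctrl.get_image(n) for n in("top","side")}
for n,p in ps.items():
    print(n,p["position"],p["orientation"],p["fx"],p["k1"]); save(p,n+"0.png")
    for t in["crank","crank_boss","crank_knob","shaft","shaft_tip","gearbox","electrode","backstop","park"]:
        print(t,[(np.round(r["centre"],3).tolist(),round(r["score"],2)) for r in ctrl.find_in(t,p)][:4])
E
```

```text
pics
top [ 0.27551572 -0.02591353  1.47586137] [-2.1622712   2.104766   -0.16571922] 523.5493313031392 -0.10208146934881475
crank [([0.499, -0.175, 0.056], 0.9), ([0.358, -0.206, 0.044], 0.87), ([0.238, -0.304, 0.041], 0.8), ([0.664, -0.085, 0.04], 0.55)]
crank_boss [([0.357, -0.209, 0.038], 0.93), ([0.665, -0.088, 0.045], 0.79), ([0.238, -0.304, 0.041], 0.68), ([0.494, -0.177, 0.06], 0.61)]
crank_knob [([0.665, -0.09, 0.039], 0.89), ([0.24, -0.303, 0.04], 0.7), ([0.497, -0.176, 0.056], 0.63), ([0.36, -0.214, 0.039], 0.58)]
shaft [([0.539, 0.037, 0.061], 0.55)]
shaft_tip [([0.516, 0.134, 0.052], 0.55), ([0.305, 0.275, 0.026], 0.55)]
gearbox [([0.516, 0.102, 0.019], 0.95)]
electrode [([0.52, 0.134, 0.05], 0.66)]
backstop [([0.506, 0.168, 0.06], 0.68)]
park [([0.521, -0.199, 0.013], 0.69)]
side [-0.19765063 -0.81713178  0.97835986] [-2.14010873  0.82885616 -0.36665346] 470.14021797527977 0.013633595859923244
crank [([0.356, -0.228, 0.042], 0.94), ([0.645, -0.099, 0.043], 0.93), ([0.234, -0.315, 0.04], 0.86), ([0.496, -0.189, 0.054], 0.71)]
crank_boss [([0.498, -0.186, 0.058], 0.95), ([0.357, -0.23, 0.037], 0.83), ([0.642, -0.102, 0.043], 0.73), ([0.229, -0.317, 0.037], 0.63)]
crank_knob [([0.498, -0.188, 0.056], 0.88), ([0.352, -0.234, 0.037], 0.6), ([0.644, -0.1, 0.039], 0.59), ([0.238, -0.313, 0.036], 0.55)]
shaft [([0.499, -0.189, 0.059], 0.68), ([0.532, 0.029, 0.065], 0.41)]
shaft_tip [([0.49, 0.159, 0.06], 0.58)]
gearbox [([0.498, 0.059, 0.023], 0.94)]
electrode [([0.512, 0.128, 0.048], 0.72)]
backstop [([0.492, 0.16, 0.058], 0.73)]
park [([0.498, -0.21, 0.018], 0.84)]
```

View pics/top0.png

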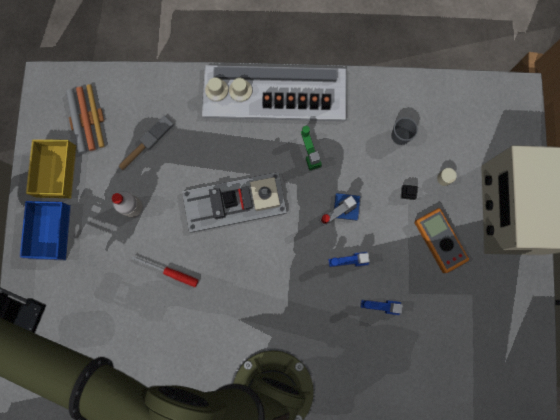

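View pics/side0.png

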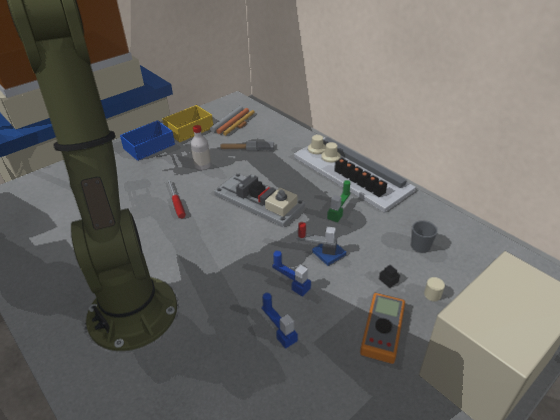

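The top view shows the red-knobbed crank on the blue plate (boss 348,203; knob 327,218), and the clamp's shaft on the cream box at (265,193). The electrode is at about (232,200) and the stop at (205,205). The other cranks are blue and green decoys.

```bash
python3 - <<'E'
from h import *
def rect(pts): 
    r=cv2.minAreaRect((pts[:,:2]*1000).astype(np.float32)); return np.round(r[0],1),np.round(r[1],1),round(r[2],1)
for n in("top","side"):
    p=ctrl.get_image(n);c=cloud(p);f=p["frame"].astype(int)
    def band(x,y,r,z0,z1):
        m=(np.hypot(c[...,0]-x,c[...,1]-y)<r)&(c[...,2]>z0)&(c[...,2]<z1);return m
    print(n)
    for nm,a in dict(boss=(.515,-.2,.04,.088,.102),knob=(.48,-.15,.045,.09,.112),tip=(.535,.035,.03,.076,.092),shoulder=(.535,.035,.03,.059,.072),gear=(.53,.035,.06,.05,.0585),stop=(.505,.17,.06,.053,.068),park=(.515,-.2,.06,.01,.02)).items():
        q=c[band(*a)]
        if len(q)>3: print(nm,len(q),np.round(np.median(q,0)*1000,1),np.round(q.mean(0)*1000,1),*rect(q))
    red=(f[...,0]>110)&(f[...,1]<60)&(f[...,2]<60)&band(.5,-.17,.1,.03,.12)
    print("red",red.sum(),np.round(np.median(c[red],0)*1000,1),rect(c[red]))
    if n=="top":
        a=cv2.resize(p["frame"][150:250,170:370],None,fx=4,fy=4,interpolation=cv2.INTER_CUBIC)
        cv2.imwrite("pics/crop1.png",a[:,:,::-1])
E
```

```text
top
boss 76 [ 514.4 -194.4   91. ] [ 514.2 -194.5   91.5] [ 514.4 -194.9] [23.7 24.3] 35.3
knob 53 [ 467.4 -129.9   97.3] [ 467.7 -129.3   97.5] [ 467.8 -128.9] [21.  18.5] 0.6
tip 25 [537.4  37.7  82.2] [537.9  37.6  81.7] [538.9  37.9] [13.7 12.2] 30.9
shoulder 74 [534.6  32.7  61.1] [536.1  33.9  61.6] [533.5  32.1] [46.6 51.1] 26.0
gear 603 [531.9  43.8  54.4] [535.7  43.8  54.3] [535.3  49.1] [80.5 94.1] 12.9
stop 383 [513.7 165.5  60.5] [510.5 162.6  60.4] [512.  153.9] [80.1 63.2] 12.5
park 275 [ 516.4 -201.2   13.9] [ 514.3 -198.8   14.1] [ 514.2 -194.7] [70.7 70.4] 84.8
red 28 [ 467.4 -132.5   97.6] (array([ 467.6, -132.7]), array([16.2, 10.9]), 1.4)
side
boss 67 [ 509.7 -192.5   92.8] [ 510.6 -193.1   92.9] [ 513.1 -191.5] [28.4 24.1] 31.9
knob 59 [ 465.8 -131.5   98.6] [ 471.3 -139.    97.7] [ 483.2 -152.2] [22.4 80.8] 34.3
tip 26 [534.3  38.4  80.7] [535.1  38.4  80.7] [535.5  37.7] [15.5 19.5] 73.9
shoulder 74 [529.9  34.2  61.5] [531.3  34.7  62.8] [533.1  29.9] [44.9 49.6] 64.6
gear 298 [524.   37.7  55.7] [528.8  41.4  55.3] [535.3  49.7] [86.8 90.9] 14.8
stop 237 [509.8 162.8  61.1] [507.1 160.1  61.1] [509.2 155.6] [83.4 68. ] 12.9
park 293 [ 497.1 -206.6   15.1] [ 502.7 -200.4   15.2] [ 511.  -191.2] [73.6 71.4] 85.3
red 20 [ 464.7 -132.3  100.2] (array([ 464.7, -131.8]), array([15.3, 11. ]), 29.9)
```

View pics/crop1.png

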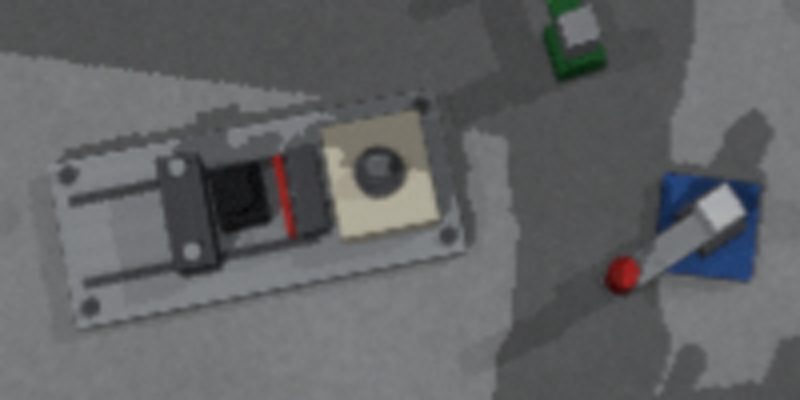

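```bash
python3 - <<'E'
from h import *
s=ctrl.get_state()
for k,v in s.items(): print(k,np.round(v,3))
print(Rm(s["tool_rot"]).round(3),ctrl.grip_point_offset)
out=[]
for n in("top","side"):
    p=ctrl.get_image(n);c=cloud(p)
    m=(np.hypot(c[...,0]-.536,c[...,1]-.038)<.022)&(c[...,2]>.07)
    v,u=np.where(m);cy,cx=int(v.mean()),int(u.mean())
    out.append(cv2.resize(p["frame"][cy-12:cy+13,cx-12:cx+13],(390,390),interpolation=cv2.INTER_CUBIC))
cv2.imwrite("pics/tip.png",np.clip(np.hstack(out)[:,:,::-1]*1.6,0,255))
E
```

```text
time 1.1
joint_positions [-1.214  0.321 -0.07   1.45   0.023  1.371 -0.057]
qd [ 0.     0.002  0.001 -0.001  0.001 -0.001 -0.   ]
joint_torque [ 1.0000e-03 -4.9112e+01 -4.0200e-01 -3.1277e+01 -6.4000e-02  3.4000e-02
  0.0000e+00]
position [0.218 0.612 0.223]
tool_rot [0.536 3.096 0.   ]
ft_force [-0.257 -1.262  0.535]
torque [ 0.015  0.023 -0.029]
grip_force 0.0
grip_width 0.995
[[-0.942  0.336  0.   ]
 [ 0.336  0.942  0.   ]
 [-0.     0.    -1.   ]] 0.0187[ WARN:0@1.387] global loadsave.cpp:1063 imwrite_ Unsupported depth image for selected encoder is fallbacked to CV_8U.
```

View pics/tip.png

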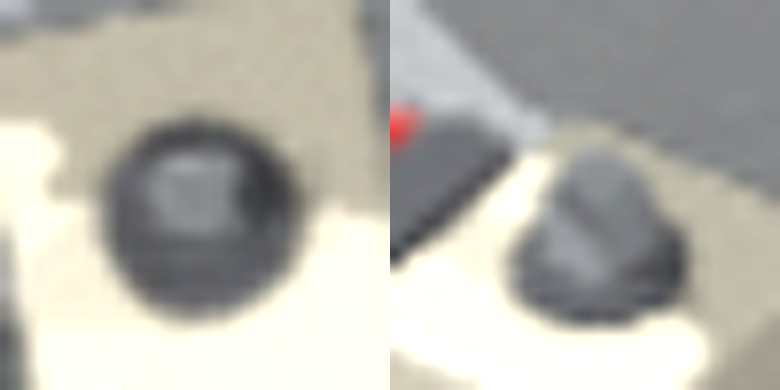

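Request:
{"method": "move_arm", "body": {
  "increments": "28 -36 0 0 0 0 0;28 -36 0 0 0 0 0;28 -36 0 0 0 0 0;28 -36 0 0 0 0 0;28 -36 0 0 0 0 0;28 -36 0 0 0 0 0;28 -36 0 0 0 0 0;28 -36 0 0 0 0 0",
  "grip_force": 60
}}

```text
time: 1.87
position: [0.4241, 0.3473, 0.223]
tool_rot: [0.536, 3.095, 0.001]
ft_force: [-0.3, 0.9, -0.5]
grip_width: 1.004
grip_force: 0.0
```

The top view (left half) shows the tip's bright square top around (195,195) in the crop, turned only slightly, roughly parallel to the gearbox. I'll fit it numerically.

```bash
cat >> h.py <<'E'
def proj(p,X):
    c=(np.asarray(X)-np.array(p["position"]))@Rm(p["orientation"])
    a,b=c[...,0]/c[...,2],c[...,1]/c[...,2];s=1+p["k1"]*(a*a+b*b)
    return p["fx"]*a*s+p["cx"],p["fy"]*b*s+p["cy"]
E
python3 - <<'E'
from h import *
s=ctrl.get_state();print(np.round(s["joint_positions"],3))
p=ctrl.get_image("top");g=cv2.cvtColor(p["frame"],cv2.COLOR_RGB2GRAY).astype(np.float32)
t=np.linspace(-1,1,15);T=np.array([(a,b) for a in t for b in t])
def samp(cx,cy,z,th,h,P):
    c,s_=np.cos(th),np.sin(th);X=np.c_[cx+h*(c*P[:,0]-s_*P[:,1]),cy+h*(s_*P[:,0]+c*P[:,1]),np.full(len(P),z)]
    u,v=proj(p,X);return cv2.remap(g,u.astype(np.float32)[None],v.astype(np.float32)[None],cv2.INTER_CUBIC)[0]
B=T[np.abs(T).max(1)>.99]
res=[]
for th in range(0,90,3):
    best=max((samp(x/1000,y/1000,.082,np.radians(th),.0062,T).mean()-samp(x/1000,y/1000,.082,np.radians(th),.0092,B).mean(),x,y) for x in np.arange(530,543,.75) for y in np.arange(31,45,.75))
    res.append((round(float(best[0]),1),th,best[1],best[2]))
print(sorted(res)[::-1][:8]);print([r[0] for r in res])
# side facets: pixel normals from silhouettes of shoulder
for n in("top","side"):
    q=ctrl.get_image(n);c=cloud(q)
    m=(np.hypot(c[...,0]-.536,c[...,1]-.038)<.03)&(c[...,2]>.0575)&(c[...,2]<.068)
    x=c[m];x=x[np.hypot(x[:,0]-.536,x[:,1]-.036)<.021]
    (cx,cy),r=cv2.minEnclosingCircle((x[:,:2]*1000).astype(np.float32));print(n,round(cx,1),round(cy,1),round(r,1))
E
```

```text
[-0.856  0.102  0.131  1.712 -0.014  1.327  0.506]
[(57.8, 3, np.float64(538.25), np.float64(37.75)), (57.8, 0, np.float64(538.25), np.float64(37.75)), (57.7, 87, np.float64(538.25), np.float64(37.75)), (57.7, 6, np.float64(538.25), np.float64(37.75)), (57.6, 84, np.float64(538.25), np.float64(37.75)), (57.5, 9, np.float64(538.25), np.float64(37.75)), (57.3, 81, np.float64(538.25), np.float64(37.75)), (57.2, 12, np.float64(538.25), np.float64(37.75))]
[57.8, 57.8, 57.7, 57.5, 57.2, 56.7, 56.2, 55.7, 55.2, 54.6, 54.0, 53.6, 53.2, 52.9, 52.6, 52.6, 52.7, 52.9, 53.3, 53.6, 54.2, 54.7, 55.2, 55.7, 56.0, 56.5, 56.9, 57.3, 57.6, 57.7]
top 536.3 37.3 19.7
side 533.7 35.9 19.9
```

Request:
{"method": "move_arm", "body": {
  "increments": "20 -36 0 0 0 0 0;20 -36 0 0 0 0 0;20 -36 0 0 0 0 0;20 -36 0 0 0 0 0;10 -40 0 0 0 0 0;0 -41 0 0 0 0 0;0 -41 0 0 0 0 0;0 -41 0 0 0 0 0"
}}

```text
time: 2.68
position: [0.5129, 0.0418, 0.2226]
tool_rot: [0.532, 3.096, 0.001]
ft_force: [0.3, -0.0, 0.6]
grip_width: 0.997
grip_force: 0.0
```

Request:
{"method": "move_arm", "body": {
  "increments": "0 -20 0 0 0 -7 0;0 -20 0 0 0 -7 0;0 -20 0 0 0 -7 0;0 -20 0 0 0 -7 0;0 -20 0 0 0 -7 0;0 -20 0 0 0 -7 0;0 -20 0 0 0 -7 0;0 -20 0 0 0 -7 0"
}}

```text
time: 3.35
position: [0.5135, -0.1172, 0.2227]
tool_rot: [1.931, 2.478, 0.001]
ft_force: [0.3, 0.3, -0.1]
grip_width: 0.999
grip_force: 0.0
```

Request:
{"method": "move_arm", "body": {
  "increments": "0 -16 0 0 0 -7 0;0 -16 -6 0 0 -7 0;0 -16 -6 0 0 -7 0;0 -16 -6 0 0 -7 0;0 -12 -6 0 0 -7 0;0 0 -6 0 0 -7 0;0 0 -6 0 0 -7 0;0 0 -6 0 0 -7 0"
}}

```text
time: 4.02
position: [0.5138, -0.1926, 0.1803]
tool_rot: [-2.869, -1.28, -0.001]
ft_force: [-0.7, 0.9, -0.1]
grip_width: 1.0
grip_force: 0.0
```

```bash
cat >> h.py <<'E'
def st():
    s=ctrl.get_state();y=Rm(s["tool_rot"])[:,1];z=Rm(s["tool_rot"])[:,2]
    print("t",round(s["time"],2),"pos",np.round(np.array(s["position"])*1000,1),"yawy",round(float(np.degrees(np.arctan2(y[1],y[0]))),1),"z",z.round(3),"F",np.round(s["ft_force"],1),"T",np.round(s["torque"],2),"j7",round(float(s["joint_positions"][6]),2),"w",round(float(s["grip_width"])*87,1),"gf",round(float(s["grip_force"]),1))
E
python3 -c "from h import *;st()"
```

```text
t 4.02 pos [ 513.8 -192.6  180.3] yawy -41.9 z [ 0.  0. -1.] F [-0.7  0.9 -0.1] T [-0.1   0.09 -0.01] j7 -0.33 w 87.0 gf 0.0
```

Request:
{"method": "move_arm", "body": {
  "increments": "0 -1 -16 0 0 -6 0;0 0 -16 0 0 -6 0;0 0 -16 0 0 0 0;0 0 -16 0 0 0 0;0 0 -16 0 0 0 0;0 0 -16 0 0 0 0;0 0 -16 0 0 0 0;0 0 -8 0 0 0 0"
}}

```text
time: 4.68
position: [0.5128, -0.1929, 0.0586]
tool_rot: [-2.982, -0.983, 0.003]
ft_force: [-0.5, -0.3, 0.5]
grip_width: 1.001
grip_force: 0.0
```

Request:
{"method": "move_arm", "body": {
  "increments": "0 0 0 0 0 0 120;0 0 0 0 0 0 160;0 0 0 0 0 0 200;0 0 0 0 0 0 230;0 0 0 0 0 0 255;0 0 0 0 0 0 255;0 0 0 0 0 0 255;0 0 0 0 0 0 255",
  "grip_force": 60
}}

```text
time: 5.35
position: [0.5133, -0.195, 0.0608]
tool_rot: [2.985, 0.98, 0.001]
ft_force: [0.0, -0.1, -1.2]
grip_width: 0.48
grip_force: 0.0
```

```bash
python3 -c "from h import *;st()"
```

```text
t 5.35 pos [ 513.3 -195.    60.8] yawy -53.6 z [ 0. -0. -1.] F [ 0.  -0.1 -1.2] T [-0.11  0.1  -0.03] j7 -0.44 w 41.7 gf 0.0
```

Request:
{"method": "move_arm", "body": {
  "increments": "0 0 0 0 0 0 255;0 0 0 0 0 0 255;0 0 0 0 0 0 255;0 0 0 0 0 0 255;0 0 0 0 0 0 255;0 0 0 0 0 0 255;0 0 0 0 0 0 255;0 0 0 0 0 0 255"
}}

```text
time: 6.02
position: [0.5132, -0.195, 0.0606]
tool_rot: [2.985, 0.98, 0.0]
ft_force: [1.2, -0.4, -0.8]
grip_width: 0.273
grip_force: 59.7
```

```bash
python3 -c "from h import *;st()"
```

```text
t 6.02 pos [ 513.2 -195.    60.6] yawy -53.6 z [ 0. -0. -1.] F [ 1.2 -0.4 -0.8] T [-0.23 -0.    0.02] j7 -0.44 w 23.7 gf 59.7
```

Request:
{"method": "move_arm", "body": {
  "increments": "0 0 10 0 0 0 255;0 0 15 0 0 0 255;0 0 15 0 0 0 255;0 0 15 0 0 0 255;0 0 15 0 0 0 255;0 0 15 0 0 0 255;0 0 5 0 0 0 255;0 0 0 0 0 0 255"
}}

```text
time: 6.68
position: [0.5139, -0.1951, 0.1521]
tool_rot: [2.984, 0.98, 0.004]
ft_force: [0.9, 0.5, -3.4]
grip_width: 0.269
grip_force: 59.7
```

Request:
{"method": "move_arm", "body": {
  "increments": "3 29 0 0 0 7 255;3 29 0 0 0 7 255;3 29 0 0 0 7 255;3 29 0 0 0 7 255;3 29 0 0 0 7 255;3 29 0 0 0 7 255;3 29 0 0 0 7 255;2 29 0 0 0 7 255"
}}

```text
time: 7.35
position: [0.5352, 0.0384, 0.1493]
tool_rot: [-2.168, -2.272, 0.003]
ft_force: [1.2, 0.6, -2.6]
grip_width: 0.273
grip_force: 59.7
```

```bash
python3 - <<'E'
from h import *
st()
o=[]
for n in("top","side"):
    p=ctrl.get_image(n);c=cloud(p);f=p["frame"].astype(int)
    red=(f[...,0]>90)&(f[...,1]<60)&(f[...,2]<60)&(np.hypot(c[...,0]-.5,c[...,1]-.03)<.1)&(c[...,2]>.12)
    q=c[red];print(n,red.sum(),np.round(np.median(q,0)*1000,1) if len(q) else 0,np.round(np.nanmax(q[:,2])*1000) if len(q) else 0)
    if len(q)<3: u,v=proj(p,np.array([.5,.03,.14]))
    else: v,u=np.where(red)
    u,v=int(np.mean(u)),int(np.mean(v));o.append(cv2.resize(p["frame"][v-40:v+40,max(u-35,0):u+65],(400,320),interpolation=cv2.INTER_CUBIC))
cv2.imwrite("pics/held.png",np.hstack(o)[:,:,::-1])
E
```

```text
t 7.35 pos [535.2  38.4 149.3] yawy 2.7 z [-0.002 -0.    -1.   ] F [ 1.2  0.6 -2.6] T [-0.06 -0.06  0.01] j7 -0.02 w 23.8 gf 59.7
top 0 0 0
side 95 [447.5  41.  169.8] 191.0
```

View pics/held.png

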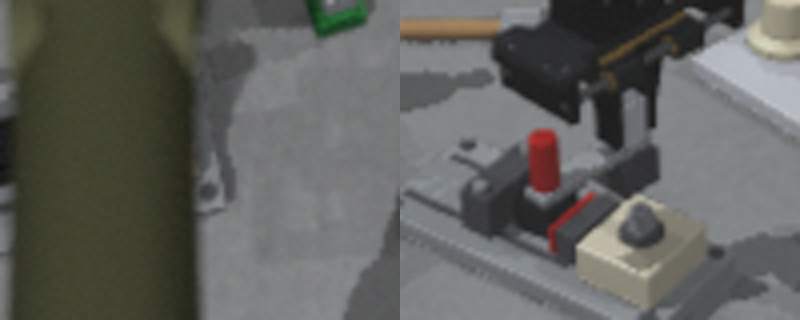

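The side crop shows the crank held level above the shaft, with the knob pointing towards the robot (540,160 in the crop). The arm hides the top view. I'll go down and feel for the fit.

Request:
{"method": "move_arm", "body": {
  "increments": "1 -1.5 -6 0 0 -0.5 255;0 0 -5 0 0 0 255;0 0 -4 0 0 0 255;0 0 -3 0 0 0 255;0 0 -2 0 0 0 255;0 0 -2 0 0 0 255;0 0 -1 0 0 0 255;0 0 -1 0 0 0 255"
}}

```text
time: 8.12
position: [0.5372, 0.0353, 0.1268]
tool_rot: [2.185, 2.257, 0.0]
ft_force: [-1.3, -0.4, -0.1]
grip_width: 0.27
grip_force: 59.7
```

```bash
python3 -c "from h import *;st()"
```

```text
t 8.12 pos [537.2  35.3 126.8] yawy 1.8 z [ 0. -0. -1.] F [-1.3 -0.4 -0.1] T [-0.28  0.32 -0.  ] j7 -0.01 w 23.5 gf 59.7
```

Request:
{"method": "move_arm", "body": {
  "increments": "0 0 -1 0 0 0 255;0 0 -1 0 0 0 255;0 0 -1 0 0 0 255;0 0 -1 0 0 0 255;0 0 0 0 0 0 255;0 0 0 0 0 0 255;0 0 0 0 0 0 255;0 0 0 0 0 0 255"
}}

```text
time: 8.78
position: [0.5379, 0.0357, 0.123]
tool_rot: [2.184, 2.256, 0.002]
ft_force: [1.7, 0.3, 0.7]
grip_width: 0.269
grip_force: 59.7
```

```bash
python3 -c "from h import *;st()"
```

```text
t 8.78 pos [537.9  35.7 123. ] yawy 1.9 z [ 0.002  0.    -1.   ] F [1.7 0.3 0.7] T [-0.   -0.56  0.01] j7 -0.01 w 23.4 gf 59.7
```

Request:
{"method": "move_arm", "body": {
  "increments": "0 0 -1 0 0 0 255;0 0 -1 0 0 0 255;0 0 -1 0 0 0 255;0 0 -1 0 0 0 255;0 0 0 0 0 0 255;0 0 0 0 0 0 255;0 0 0 0 0 0 255;0 0 0 0 0 0 255"
}}

```text
time: 9.45
position: [0.5388, 0.0354, 0.1197]
tool_rot: [2.183, 2.255, 0.004]
ft_force: [3.2, 0.1, 6.7]
grip_width: 0.272
grip_force: 59.7
```

```bash
python3 -c "from h import *;st()"
```

```text
t 9.45 pos [538.8  35.4 119.7] yawy 1.9 z [ 0.004 -0.    -1.   ] F [3.2 0.1 6.7] T [-0.31 -0.86  0.14] j7 -0.01 w 23.7 gf 59.7
```

Request:
{"method": "move_arm", "body": {
  "increments": "0.5 0 0 0 0 0 255;0.5 0 0 0 0 0 255;0.5 0 0 0 0 0 255;0.5 0 0 0 0 0 255;0 0 -1 0 0 0 255;0 0 -1 0 0 0 255;0 0 0 0 0 0 255;0 0 0 0 0 0 255"
}}

```text
time: 10.12
position: [0.5392, 0.0354, 0.1179]
tool_rot: [-2.185, -2.257, -0.0]
ft_force: [-0.7, -1.2, 11.0]
grip_width: 0.275
grip_force: 59.7
```

```bash
python3 -c "from h import *;st()"
```

```text
t 10.12 pos [539.2  35.4 117.9] yawy 1.9 z [ 0.  0. -1.] F [-0.7 -1.2 11. ] T [-0.35  0.35  0.19] j7 -0.01 w 23.9 gf 59.7
```

Request:
{"method": "move_arm", "body": {
  "increments": "0 -0.5 0 0 0 1 255;0 0 0 0 0 1 255;0 0 0 0 0 1 255;0 0 -1 0 0 0 255;0 0 -1 0 0 0 255;0 0 -1 0 0 0 255;0 0 0 0 0 0 255;0 0 0 0 0 0 255"
}}

```text
time: 10.78
position: [0.5392, 0.0353, 0.1137]
tool_rot: [-2.126, -2.313, -0.0]
ft_force: [1.7, -0.4, 5.4]
grip_width: 0.27
grip_force: 59.7
```

```bash
python3 -c "from h import *;st()"
```

```text
t 10.78 pos [539.2  35.3 113.7] yawy 4.8 z [ 0.  0. -1.] F [ 1.7 -0.4  5.4] T [-0.03 -0.35  0.07] j7 0.05 w 23.5 gf 59.7
```

Request:
{"method": "move_arm", "body": {
  "increments": "0.3 0 -1 0 0 0.5 255;0 0 -1 0 0 0.5 255;0 0 -1 0 0 0 255;0 0 -1 0 0 0 255;0 0 -1 0 0 0 255;0 0 -1 0 0 0 255;0 0 0 0 0 0 255;0 0 0 0 0 0 255"
}}

```text
time: 11.45
position: [0.5393, 0.0352, 0.1073]
tool_rot: [-2.105, -2.332, 0.0]
ft_force: [1.6, 0.8, 0.9]
grip_width: 0.272
grip_force: 59.7
```

```bash
python3 -c "from h import *;st()"
```

```text
t 11.45 pos [539.3  35.2 107.3] yawy 5.9 z [-0.  0. -1.] F [1.6 0.8 0.9] T [ 0.12 -0.51  0.06] j7 0.07 w 23.7 gf 59.7
```

Request:
{"method": "move_arm", "body": {
  "increments": "0.3 0 -1 0 0 0 255;0 0 -1 0 0 0 255;0 0 -0.5 0 0 0 255;0 0 -0.5 0 0 0 255;0 0 -0.5 0 0 0 255;0 0 -0.5 0 0 0 255;0 0 0 0 0 0 255;0 0 0 0 0 0 255"
}}

```text
time: 12.12
position: [0.5396, 0.0352, 0.1053]
tool_rot: [-2.104, -2.331, -0.001]
ft_force: [-4.1, 0.3, 14.3]
grip_width: 0.272
grip_force: 59.6
```

```bash
python3 - <<'E'
from h import *
st();p=ctrl.get_image("side")
u,v=map(int,proj(p,np.array([.52,.08,.08])))
cv2.imwrite("pics/seat.png",cv2.resize(p["frame"][v-35:v+35,u-50:u+50],(800,560),interpolation=cv2.INTER_CUBIC)[:,:,::-1])
E
```

```text
t 12.12 pos [539.6  35.2 105.3] yawy 5.9 z [-0.001  0.001 -1.   ] F [-4.1  0.3 14.3] T [0.04 1.11 0.08] j7 0.07 w 23.7 gf 59.6
```

View pics/seat.png

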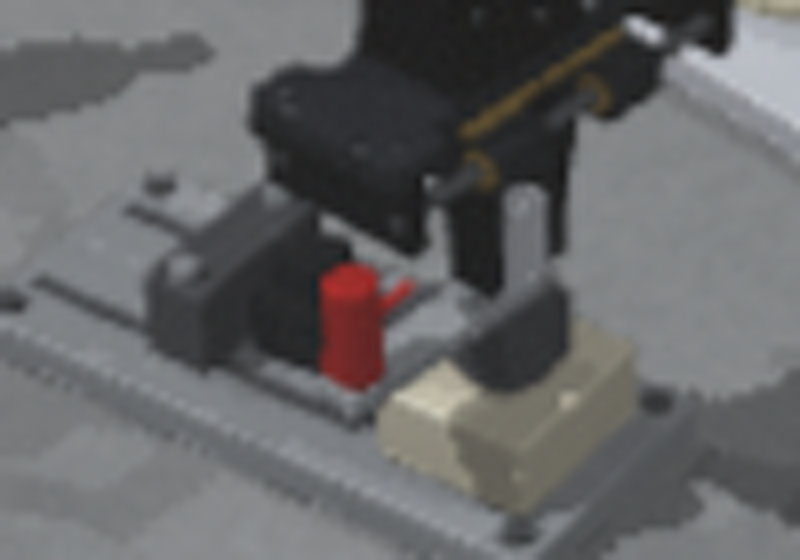

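The crop shows the hub down on the gearbox's shoulder (515,360), level. TCP z of 105.3 matches the expected 105.6, so it is seated. Turning clockwise next.

Request:
{"method": "move_arm", "body": {
  "increments": "-0.5 0 0.6 0 0 -1 255;0 0 0.6 0 0 -2 255;0 0 0 0 0 -2 255;0 0 0 0 0 -2 255;0 0 0 0 0 -2 255;0 0 0 0 0 -2 255;0 0 0 0 0 -2 255;0 0 0 0 0 -2 255"
}}

```text
time: 12.83
position: [0.539, 0.0354, 0.1054]
tool_rot: [-2.391, -2.038, 0.001]
ft_force: [-1.1, 1.1, 7.5]
grip_width: 0.271
grip_force: 59.8
```

```bash
python3 -c "from h import *;st()"
```

```text
t 12.83 pos [539.   35.4 105.4] yawy -9.1 z [-0.001  0.    -1.   ] F [-1.1  1.1  7.5] T [0.12 0.46 0.66] j7 -0.19 w 23.5 gf 59.8
```

Request:
{"method": "move_arm", "body": {
  "increments": "0 0 0.3 0 0 -1.5 255;0 0 0 0 0 -1.5 255;0 0 0 0 0 -1.5 255;0 0 0 0 0 -1.5 255;0 0 0 0 0 -1.5 255;0 0 0 0 0 -1.5 255;0 0 0 0 0 0 255;0 0 0 0 0 0 255"
}}

```text
time: 13.5
position: [0.5387, 0.0355, 0.1054]
tool_rot: [-2.542, -1.845, 0.001]
ft_force: [-0.9, 1.2, 5.7]
grip_width: 0.269
grip_force: 59.7
```

```bash
python3 - <<'E'
from h import *
for _ in range(5): print(ctrl.get_state()["torque"][2],end=" ")
st();p=ctrl.get_image("side")
u,v=map(int,proj(p,np.array([.52,.08,.08])))
cv2.imwrite("pics/turn1.png",cv2.resize(p["frame"][v-35:v+35,u-50:u+50],(800,560),interpolation=cv2.INTER_CUBIC)[:,:,::-1])
E
```

```text
0.5152106415637494 0.5152106415637494 0.5152106415637494 0.5152106415637494 0.5152106415637494 t 13.5 pos [538.7  35.5 105.4] yawy -18.0 z [-0.001  0.    -1.   ] F [-0.9  1.2  5.7] T [0.25 0.43 0.52] j7 -0.34 w 23.4 gf 59.7
```

View pics/turn1.png

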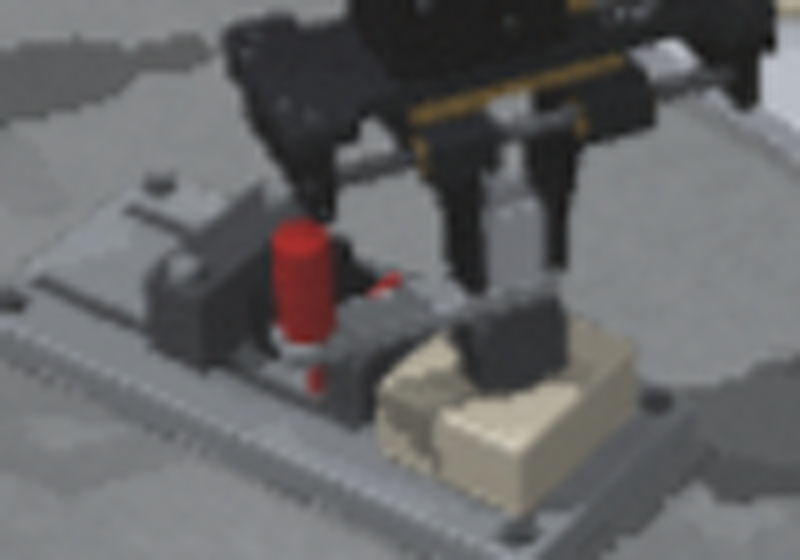

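Request:
{"method": "move_arm", "body": {
  "increments": "0 0 0 0 0 -1 255;0 0 0 0 0 -1 255;0 0 0 0 0 -1 255;0 0 0 0 0 -1 255;0 0 0 0 0 -1 255;0 0 0 0 0 -0.5 255;0 0 0 0 0 -0.5 255;0 0 0 0 0 -0.5 255"
}}

```text
time: 14.22
position: [0.5386, 0.0357, 0.1054]
tool_rot: [-2.642, -1.698, 0.002]
ft_force: [-0.7, 0.6, 6.2]
grip_width: 0.273
grip_force: 59.8
```

```bash
python3 -c "from h import *;st()"
```

```text
t 14.22 pos [538.6  35.7 105.4] yawy -24.5 z [-0.002  0.    -1.   ] F [-0.7  0.6  6.2] T [0.32 0.52 0.61] j7 -0.45 w 23.7 gf 59.8
```

Request:
{"method": "move_arm", "body": {
  "increments": "0 0 0 0 0 -0.5 255;0 0 0 0 0 -0.5 255;0 0 0 0 0 -0.5 255;0 0 0 0 0 -0.5 255;0 0 0 0 0 -0.5 255;0 0 0 0 0 -0.5 255;0 0 0 0 0 -0.5 255;0 0 0 0 0 -0.5 255"
}}

```text
time: 14.88
position: [0.5385, 0.0357, 0.1054]
tool_rot: [-2.699, -1.605, 0.002]
ft_force: [-1.3, 1.3, 6.2]
grip_width: 0.272
grip_force: 59.8
```

```bash
python3 -c "from h import *;st()"
```

```text
t 14.88 pos [538.5  35.7 105.4] yawy -28.5 z [-0.002  0.    -1.   ] F [-1.3  1.3  6.2] T [0.38 0.54 0.69] j7 -0.52 w 23.6 gf 59.8
```

Request:
{"method": "move_arm", "body": {
  "increments": "0 0 0 0 0 -0.5 255;0 0 0 0 0 -0.5 255;0 0 0 0 0 -0.5 255;0 0 0 0 0 -0.5 255;0 0 0 0 0 -0.5 255;0 0 0 0 0 -0.5 255;0 0 0 0 0 -0.5 255;0 0 0 0 0 -0.5 255"
}}

```text
time: 15.55
position: [0.5384, 0.0358, 0.1054]
tool_rot: [-2.754, -1.51, 0.002]
ft_force: [-1.2, 0.9, 7.1]
grip_width: 0.271
grip_force: 59.8
```

```bash
python3 -c "from h import *;st()"
```

```text
t 15.55 pos [538.4  35.8 105.4] yawy -32.5 z [-0.002  0.    -1.   ] F [-1.2  0.9  7.1] T [0.36 0.61 0.62] j7 -0.59 w 23.6 gf 59.8
```

Still running free.

Request:
{"method": "move_arm", "body": {
  "increments": "0 0 0 0 0 -0.5 255;0 0 0 0 0 -0.5 255;0 0 0 0 0 -0.5 255;0 0 0 0 0 -0.5 255;0 0 0 0 0 -0.5 255;0 0 0 0 0 -0.5 255;0 0 0 0 0 -0.5 255;0 0 0 0 0 -0.5 255"
}}

```text
time: 16.22
position: [0.5383, 0.0359, 0.1054]
tool_rot: [-2.804, -1.413, 0.002]
ft_force: [-1.5, 1.6, 7.6]
grip_width: 0.269
grip_force: 59.8
```

```bash
python3 - <<'E'
from h import *
st();p=ctrl.get_image("top");q=ctrl.get_image("side")
u,v=map(int,proj(p,np.array([.52,.12,.06])));u2,v2=map(int,proj(q,np.array([.52,.09,.06])))
f=lambda p,u,v:cv2.resize(p["frame"][v-25:v+25,u-25:u+25],(400,400),interpolation=cv2.INTER_CUBIC)
cv2.imwrite("pics/gap.png",np.hstack([f(p,u,v),f(q,u2,v2)])[:,:,::-1])
E
```

```text
t 16.22 pos [538.3  35.9 105.4] yawy -36.5 z [-0.002  0.001 -1.   ] F [-1.5  1.6  7.6] T [0.44 0.72 0.66] j7 -0.66 w 23.4 gf 59.8
```

View pics/gap.png

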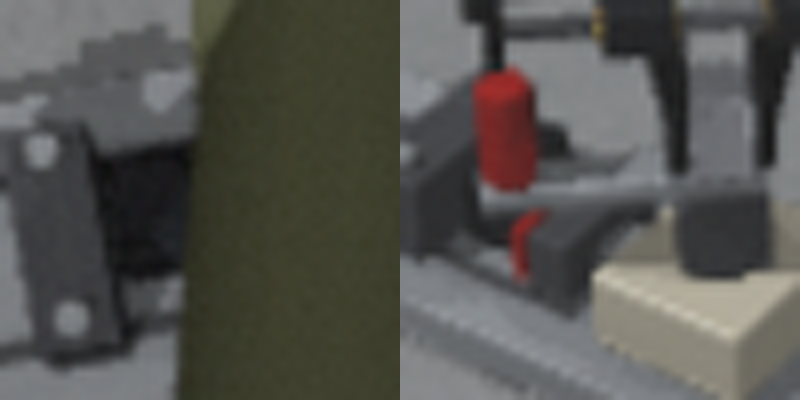

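The gripper hides the pad face in both views, so I'll go on by feel.

Request:
{"method": "move_arm", "body": {
  "increments": "0 0 0 0 0 -0.5 255;0 0 0 0 0 -0.5 255;0 0 0 0 0 -0.5 255;0 0 0 0 0 -0.5 255;0 0 0 0 0 -0.5 255;0 0 0 0 0 -0.5 255;0 0 0 0 0 -0.5 255;0 0 0 0 0 -0.5 255"
}}

```text
time: 16.98
position: [0.5383, 0.036, 0.1054]
tool_rot: [-2.852, -1.314, 0.003]
ft_force: [-1.4, 0.7, 6.3]
grip_width: 0.269
grip_force: 59.8
```

```bash
python3 -c "from h import *;st()"
```

```text
t 16.98 pos [538.3  36.  105.4] yawy -40.5 z [-0.002  0.001 -1.   ] F [-1.4  0.7  6.3] T [0.47 0.74 0.64] j7 -0.73 w 23.4 gf 59.8
```

Request:
{"method": "move_arm", "body": {
  "increments": "0 0 0 0 0 -0.5 255;0 0 0 0 0 -0.5 255;0 0 0 0 0 -0.5 255;0 0 0 0 0 -0.5 255;0 0 0 0 0 -0.5 255;0 0 0 0 0 -0.5 255;0 0 0 0 0 -0.5 255;0 0 0 0 0 -0.5 255"
}}

```text
time: 17.65
position: [0.5382, 0.0361, 0.1054]
tool_rot: [-2.896, -1.213, 0.003]
ft_force: [-2.9, 1.9, 7.8]
grip_width: 0.273
grip_force: 59.8
```

```bash
python3 -c "from h import *;st()"
```

```text
t 17.65 pos [538.2  36.1 105.4] yawy -44.5 z [-0.002  0.001 -1.   ] F [-2.9  1.9  7.8] T [0.49 0.82 0.65] j7 -0.79 w 23.7 gf 59.8
```

Request:
{"method": "move_arm", "body": {
  "increments": "0 0 0 0 0 -0.5 255;0 0 0 0 0 -0.5 255;0 0 0 0 0 -0.5 255;0 0 0 0 0 -0.5 255;0 0 0 0 0 -0.5 255;0 0 0 0 0 -0.5 255;0 0 0 0 0 -0.5 255;0 0 0 0 0 -0.5 255"
}}

```text
time: 18.32
position: [0.5381, 0.0362, 0.1054]
tool_rot: [-2.936, -1.113, 0.003]
ft_force: [-3.4, 2.3, 8.1]
grip_width: 0.27
grip_force: 59.8
```

```bash
python3 -c "from h import *;st()"
```

```text
t 18.32 pos [538.1  36.2 105.4] yawy -48.5 z [-0.003  0.001 -1.   ] F [-3.4  2.3  8.1] T [0.53 0.8  0.85] j7 -0.86 w 23.5 gf 59.8
```

Request:
{"method": "move_arm", "body": {
  "increments": "0 0 0 0 0 -0.5 255;0 0 0 0 0 -0.5 255;0 0 0 0 0 -0.5 255;0 0 0 0 0 -0.5 255;0 0 0 0 0 -0.5 255;0 0 0 0 0 -0.5 255;0 0 0 0 0 0 255;0 0 0 0 0 0 255"
}}

```text
time: 18.98
position: [0.5381, 0.0362, 0.1054]
tool_rot: [-2.964, -1.036, 0.004]
ft_force: [-2.6, 1.7, 7.6]
grip_width: 0.272
grip_force: 60.0
```

```bash
python3 -c "from h import *;st()"
```

```text
t 18.98 pos [538.1  36.2 105.4] yawy -51.5 z [-0.003  0.001 -1.   ] F [-2.6  1.7  7.6] T [0.53 0.84 0.88] j7 -0.91 w 23.6 gf 60.0
```

Torque rose from 0.65 to about 0.88 N·m static, which puts clamping at roughly 15–20 N. Stopping there and unwinding the hand into the play.

Request:
{"method": "move_arm", "body": {
  "increments": "0 0 0 0 0 0.7 255;0 0 0 0 0 0.7 255;0 0 0 0 0 0.7 255;0 0 0 0 0 0.7 255;0 0 0 0 0 0.7 255;0 0 0 0 0 0.5 255;0 0 0 0 0 0 255;0 0 0 0 0 0 255"
}}

```text
time: 19.65
position: [0.5381, 0.036, 0.1053]
tool_rot: [-2.927, -1.134, 0.003]
ft_force: [-2.5, 1.9, 7.2]
grip_width: 0.269
grip_force: 59.8
```

```bash
python3 -c "from h import *;st()"
```

```text
t 19.65 pos [538.1  36.  105.3] yawy -47.6 z [-0.003  0.002 -1.   ] F [-2.5  1.9  7.2] T [0.57 0.84 0.01] j7 -0.85 w 23.4 gf 59.8
```

Request:
{"method": "move_arm", "body": {
  "increments": "-0.7 0.5 0 0 0 1.5 255;0 0 2 0 0 0 255;0 0 2 0 0 0 255;0 0 2 0 0 0 255;0 0 2 0 0 0 255;0 0 0 0 0 0 255;0 0 0 0 0 0 255;0 0 0 0 0 0 255"
}}

```text
time: 20.32
position: [0.538, 0.0358, 0.1128]
tool_rot: [-2.914, -1.173, 0.002]
ft_force: [0.5, 1.8, -2.9]
grip_width: 0.271
grip_force: 59.8
```

```bash
python3 -c "from h import *;st()"
```

```text
t 20.32 pos [538.   35.8 112.8] yawy -46.1 z [-0.001  0.    -1.   ] F [ 0.5  1.8 -2.9] T [0.49 0.16 0.04] j7 -0.83 w 23.6 gf 59.8
```

Lifting freely, with no drag beyond the crank's own weight.

Request:
{"method": "move_arm", "body": {
  "increments": "0 0 4 0 0 0 255;0 0 4 0 0 0 255;0 0 4 0 0 0 255;0 0 6 0 0 0 255;0 0 8 0 0 0 255;0 0 8 0 0 0 255;0 0 8 0 0 0 255;0 0 0 0 0 0 255"
}}

```text
time: 20.98
position: [0.54, 0.0354, 0.1575]
tool_rot: [2.914, 1.172, 0.006]
ft_force: [0.3, -0.1, -3.5]
grip_width: 0.271
grip_force: 59.8
```

```bash
python3 -c "from h import *;st()"
```

```text
t 20.98 pos [540.   35.4 157.5] yawy -46.2 z [ 0.004  0.001 -1.   ] F [ 0.3 -0.1 -3.5] T [-0.08  0.03  0.02] j7 -0.85 w 23.6 gf 59.8
```

Request:
{"method": "move_arm", "body": {
  "increments": "-3 -29 0 0 0 -1 255;-3 -29 0 0 0 -1 255;-3 -29 0 0 0 -1 255;-3 -29 0 0 0 -1 255;-3 -29 0 0 0 -1 255;-4 -29 0 0 0 -1 255;-4 -29 0 0 0 -1 255;-3 -27 0 0 0 -0.5 255"
}}

```text
time: 21.65
position: [0.5119, -0.1963, 0.1553]
tool_rot: [2.985, 0.978, 0.0]
ft_force: [0.8, -0.1, -3.4]
grip_width: 0.27
grip_force: 59.8
```

Request:
{"method": "move_arm", "body": {
  "increments": "0 0 -10 0 0 0 255;0 0 -10 0 0 0 255;0 0 -10 0 0 0 255;0 0 -10 0 0 0 255;0 0 -8 0 0 0 255;0 0 -5 0 0 0 255;0 0 0 0 0 0 255;0 0 0 0 0 0 255"
}}

```text
time: 22.32
position: [0.5126, -0.194, 0.1018]
tool_rot: [-2.984, -0.981, 0.001]
ft_force: [-0.1, -0.1, -2.0]
grip_width: 0.271
grip_force: 59.8
```

```bash
python3 - <<'E'
from h import *
st()
p=ctrl.get_image("top")
u,v=map(int,proj(p,np.array([.52,.1,.06])))
c=cloud(p);f=p["frame"].astype(int)
cv2.imwrite("pics/cl.png",cv2.resize(p["frame"][v-30:v+30,u-40:u+40],(800,600),interpolation=cv2.INTER_CUBIC)[:,:,::-1])
E
```

```text
t 22.32 pos [ 512.6 -194.   101.8] yawy -53.6 z [-0.001 -0.    -1.   ] F [-0.1 -0.1 -2. ] T [-0.11  0.07 -0.  ] j7 -0.47 w 23.6 gf 59.8
```

View pics/cl.png

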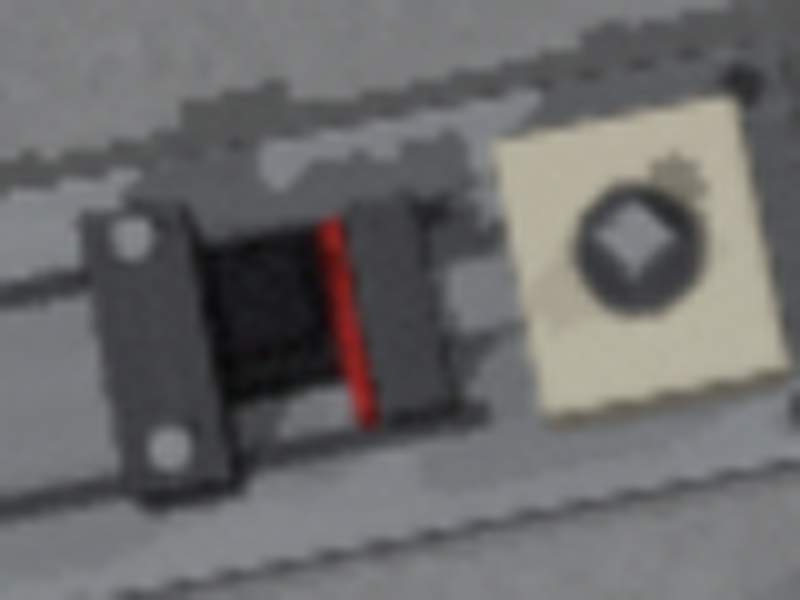

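The electrode (275,320 in the crop) sits flush and square between the red pad and the stop, with no gap. Now lowering the crank onto its pin.

Request:
{"method": "move_arm", "body": {
  "increments": "0.5 -1 -6 0 0 0 255;0 0 -6 0 0 0 255;0 0 -4 0 0 0 255;0 0 -4 0 0 0 255;0 0 -4 0 0 0 255;0 0 -3 0 0 0 255;0 0 -3 0 0 0 255;0 0 0 0 0 0 255"
}}

```text
time: 23.03
position: [0.5126, -0.1953, 0.0714]
tool_rot: [-2.984, -0.98, 0.002]
ft_force: [0.7, 0.6, -2.7]
grip_width: 0.269
grip_force: 59.8
```

```bash
python3 -c "from h import *;st()"
```

```text
t 23.03 pos [ 512.6 -195.3   71.4] yawy -53.6 z [-0.001  0.    -1.   ] F [ 0.7  0.6 -2.7] T [-0.16  0.14 -0.04] j7 -0.44 w 23.4 gf 59.8
```

Request:
{"method": "move_arm", "body": {
  "increments": "0 0 -3 0 0 0 255;0 0 -3 0 0 0 255;0 0 -2 0 0 0 255;0 0 -1.5 0 0 0 255;0 0 -1 0 0 0 255;0 0 -0.5 0 0 0 255;0 0 0 0 0 0 255;0 0 0 0 0 0 255"
}}

```text
time: 23.7
position: [0.5132, -0.1954, 0.0612]
tool_rot: [2.985, 0.98, 0.0]
ft_force: [0.3, -0.8, -2.5]
grip_width: 0.272
grip_force: 59.8
```

```bash
python3 -c "from h import *;st()"
```

```text
t 23.7 pos [ 513.2 -195.4   61.2] yawy -53.6 z [ 0. -0. -1.] F [ 0.3 -0.8 -2.5] T [-0.11  0.1  -0.02] j7 -0.43 w 23.6 gf 59.8
```

Request:
{"method": "move_arm", "body": {
  "increments": "0 0 -0.5 0 0 0 255;0 0 -0.5 0 0 0 255;0 0 0 0 0 0 255;0 0 0 0 0 0 120;0 0 0 0 0 0 60;0 0 0 0 0 0 40;0 0 0 0 0 0 40;0 0 0 0 0 0 40"
}}

```text
time: 24.37
position: [0.5132, -0.1955, 0.0602]
tool_rot: [2.985, 0.98, 0.0]
ft_force: [0.7, 0.2, -0.4]
grip_width: 0.563
grip_force: 0.0
```

Request:
{"method": "move_arm", "body": {
  "increments": "0 0 0 0 0 0 40;0 0 0 0 0 0 40;0 0 5 0 0 0 40;0 0 10 0 0 0 40;0 0 20 0 0 0 40;0 0 25 0 0 0 40;0 0 30 0 0 0 40;0 0 30 0 0 0 40"
}}

```text
time: 25.03
position: [0.5127, -0.1957, 0.182]
tool_rot: [2.985, 0.979, -0.0]
ft_force: [0.3, -0.8, 0.0]
grip_width: 0.841
grip_force: 0.0
```

Request:
{"method": "move_arm", "body": {
  "increments": "-10 -30 10 0 0 0 40;-10 -30 10 0 0 0 40;-10 -30 0 0 0 0 40;-10 -30 0 0 0 0 40;0 -30 0 0 0 0 40;0 -30 0 0 0 0 40;0 0 0 0 0 0 40;0 0 0 0 0 0 40"
}}

```text
time: 25.7
position: [0.4719, -0.3777, 0.2008]
tool_rot: [2.985, 0.974, -0.001]
ft_force: [-0.5, 0.7, -0.8]
grip_width: 0.843
grip_force: 0.0
```

```bash
python3 - <<'E'
from h import *
st()
p=ctrl.get_image("top");c=cloud(p)
for nm,a in dict(boss=(.515,-.2,.04,.084,.112),knob=(.467,-.13,.025,.09,.12),park=(.515,-.2,.06,.01,.02)).items():
    m=(np.hypot(c[...,0]-a[0],c[...,1]-a[1])<a[2])&(c[...,2]>a[3])&(c[...,2]<a[4]);q=c[m]
    print(nm,len(q),np.round(np.median(q,0)*1000,1) if len(q) else 0)
p=ctrl.get_image("side")
u,v=map(int,proj(p,np.array([.5,-.17,.05])))
cv2.imwrite("pics/park.png",cv2.resize(p["frame"][v-35:v+35,u-50:u+50],(800,560),interpolation=cv2.INTER_CUBIC)[:,:,::-1])
E
```

```text
t 25.7 pos [ 471.9 -377.7  200.8] yawy -53.9 z [-0.    -0.002 -1.   ] F [-0.5  0.7 -0.8] T [-0.06  0.1   0.05] j7 -0.12 w 73.3 gf 0.0
boss 84 [ 513.5 -194.3   92.2]
knob 53 [ 466.6 -129.8   98.5]
park 268 [ 518.6 -201.    14. ]
```

View pics/park.png

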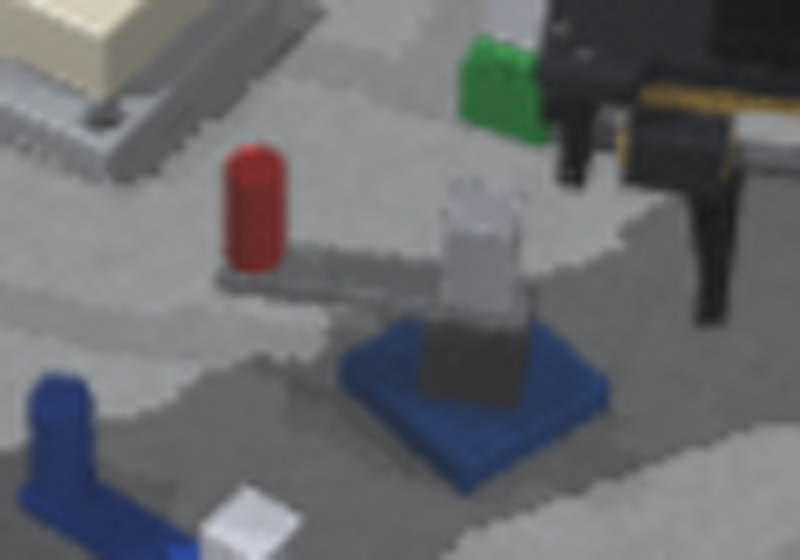

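The crank stands upright and fully down on its plate (475,380 in the crop), back where it started. The gripper is clear, so I'm handing in.

```bash
python3 -c "
from bench import ctrl
print(ctrl.close_job())"
```

```text
the job is handed in; nothing more can be done
None
```

I handed the job in with the electrode clamped square against the back stop (about 17 N, estimated from wrist torque) and the red crank back fully down on its parking pin; no pass or fail result came back.

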